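Put the onion away in the tilt-out vegetable bin

TASK

Put the onion away: pull the vegetable bin fully open by its knob, set the onion gently down inside it (do not drop it or press it in, bruised onions rot), let go, and swing the bin fully shut again. Leave everything else on the worktop where it stands.

Things in the scene. Friction and masses are not known exactly. Their poses are not given: they have to be found in the camera images.
- veg_unit: Fixed pale wooden countertop unit, 230 mm wide (y), 172 mm deep (x from -82 to 90), 255 mm high: tilt-out bin with a leaning front below, open shelf with jars above it. Origin: centre of its underside, on the worktop; x from its front to its back, z up. The bin's hinge line runs along y at x = -75, z = 12 mm. Its front is at its -x side, towards the robot.
- bin_hinge (a joint): Angle of the bin, rad: 0 shut, 0.87 (50 degrees) fully open at its stop; the bin's top comes forwards (unit's -x) and down. The hinge is stiff (0.3 N m): the bin stays where it is left, 2 to 7 N at the knob move it. At angle a, a point (x, z) of the bin lies x cos a - z sin a along the unit's x and x sin a + z cos a along z from the hinge line.
- bin: The moving bin. Origin: middle of the hinge line; axes as the unit's when shut. Front board 112 mm long from the hinge, 12 thick, 227 wide, leaning 15 degrees from the bin's z towards +x. Floor top at z = 8 mm, inside y from -95 to 95 mm, back wall at x = 97, 45 mm high; cheeks slope from the front's top to the back.
- bin_corner (a point): Middle of the line where the bin's floor meets the inside of its front: x = 14.6, y = 0, z = 8 mm in the bin's frame. With the bin open, floor and front form a 75 degree V-shaped trough along y; the onion lying in it has its centre at x = 50, z = 35 mm of the bin's frame.
- knob (a point): Centre of the round head of the white knob on the bin's front, x = 3.5, y = 0, z = 90.2 mm in the bin's frame: 26 mm across, 15 mm thick, 20 mm off the front's face, 24 mm below the front's top edge. Pinch it from both sides (along the unit's y); it turns between the fingers as the bin tilts.
- onion: Brown onion, 54 mm across, 68 mm high with its dry neck, about 90 g, standing on its flat root end on the worktop. Origin: centre of its underside; z to the neck.
- onion_center (a point): Centre of the onion's round body, 23.5 mm above its underside, where it is widest (54 mm).
- garlic: Bystander: off-white garlic bulb of eight cloves, 50 mm across, 51 mm high. Origin: centre of its underside.
- low_pot: Bystander: low round pot with a wooden lid, 62 mm across, 35 mm high. Origin: centre of its underside.
- pepper_mill: Bystander: turned wooden mill, 58 mm across, 150 mm high. Origin: centre of its underside.
- mug: Bystander: white spotted mug, 78 mm across, 93 mm high. Origin: underside.
- drink_can: Bystander: tall drinks can, 53 mm across, 134 mm high. Origin: centre of its underside.
- board_edge (a point): Middle of the front edge of the unit's top board, at x = -82, z = 250 mm of the unit; the board is 242 mm wide, 10 mm thick. Board and shelf sides overhang the bin: an upright gripper at the knob or deep in the open bin would strike them, one leaning back towards the robot by 20 to 30 degrees (in the unit's x-z plane) clears them.
Things that resemble listed ones, but are neither listed nor needed, are in the scene too. What is meant by the onion is not green, and is the larger of those in its own colour.

How it is judged:
On the way, in this order (a step that is already met when the one before it is completed fails the run):
1. the bin is pulled fully open (to within 5 degrees of its stop) (value of joint bin_hinge above 0.78 rad), for 0.1 s.
2. the onion lies in the open bin, let go (value of joint bin_hinge above 0.6 rad and x of onion_center in the frame of bin between 0.02 and 0.1 m and z of onion_center in the frame of bin between 0.01 and 0.06 m and y of onion_center in the frame of bin between -0.095 and 0.095 m and contact force between onion and the fingers below 0.05 N and linear speed of onion below 0.05 m/s), for 0.2 s.
At the end, for the whole second after the job is handed in: The bin is shut (hinge below 0.035 rad, 2 degrees) with the onion lying at rest on its floor, inside its walls (onion centre x 20 to 100, y within 95, z 10 to 60 mm of the bin's frame) (value of joint bin_hinge below 0.035 rad and x of onion_center in the frame of bin between 0.02 and 0.1 m and z of onion_center in the frame of bin between 0.01 and 0.06 m and y of onion_center in the frame of bin between -0.095 and 0.095 m and linear speed of onion below 0.05 m/s); the robot touches nothing.
It fails at once if the onion is dropped or flung (it moves faster than 0.5 m/s, as after a fall of about 13 mm, while the fingers do not hold it) (contact force between onion and the fingers below 0.05 N and linear speed of onion above 0.5 m/s).
It fails at once if the onion is pressed or knocked into the bin with more than 25 N (contact force between onion and bin above 25 N).
It fails at once if a bystander is moved by more than 25 mm (distance of any of garlic, low_pot, pepper_mill, mug, drink_can from where it was at the start of the episode above 0.025 m).
It also fails if it takes over 64 s, if anything falls off the work surface, if the arm or the gripper's body presses on something with over 40 N, if the wrist force passes 120 N, or if a joint passes its speed limit or range.

ROBOT

A 7-joint arm with a two-finger parallel gripper is mounted at the origin on a cart in front of the work surface, level with it; the furniture and walls round the work are solid. World frame = base frame: x ahead of the robot, y to its left, z up, the work surface at z = 0. Lengths are in m, angles in rad, forces in N, time in s.
With the tool pointing down it reaches from about 0.35 to 0.9 m from the base axis. Payload 8.1 kg.
Tool frame: the origin (TCP) lies midway between the tips of the shut fingers; the grasp point (between the pads) lies 19 mm behind it; z points along the fingers, y is the line along which they close (so a half turn about z gives the same grasp; the last joint's range is limited). The gripper opens to 92 mm and grips with 3 to 60 N. Pads are 19 mm wide; open, the fingers measure 130 mm over their backs; the gripper's body (75 mm by 190 mm) begins 47 mm behind the grasp point.
Start: joints at [1.025, 0.434, 0.025, 1.573, -0.012, 1.134, -0.075], TCP at [0.268, -0.565, 0.227] pointing down, gripper open.
Joint ranges: [-2.62, 2.62], [-0.44, 2.09], [-1.27, 1.32], [0.08, 2.57], [-1.32, 4.46], [0.12, 2], [-2.74, 2.74]. Speed limits (rad/s): [2.22, 2.22, 3.01, 3.01, 3.14, 3.14, 3.14].

INTERFACE

Orientations are given as a rotation vector (axis times angle).
In Python, from cell import arm gives the robot as it stands.
- The arm moves only by the tool carry_out, never from a script. Its arguments are lists of equal length, an entry for each row: "claw": the finger opening in cm, from 0 to 9.18; "delta_pos": the shift along the tool's x, y, z in cm, a list of three; "angular": the turn, a rotation vector about the tool's x, y, z in rad, a list of three. In form: {"claw": [claw, ...], "delta_pos": [[dx, dy, dz], ...], "angular": [[ax, ay, az], ...]}. A call has 1 to 20 rows; each row shifts and turns the commanded pose from where the row before left it, along the tool's axes as they then stand; what a row does not reach is not made up. A row lasts 1/10 s, in which the tool goes at most 50 mm and 8.59 degrees, less where a joint would pass 70% of its speed; a pose out of reach is approached as far as the arm can. A call with a gripper value outside its range is refused whole. The fingers move at their own pace and stop on an object; "force" is the grip in N (left out, the last holds). Time passes only in rows, so rows that do not move let the fingers close. It gives the time, the measured TCP pose, the force, the opening and the grip force at its end, in the units of the state.
- arm.observe(): the state, without advancing time (a new reading comes with each control period).
- arm.get_image(name): name is "scene" or "top" or "wrist"; returns a dict with "frame" (420x560x3 uint8, red, green, blue), "mtx" (3x3 intrinsics, pixels), "dist" ([k1, k2, p1, p2, k3] as OpenCV has them; the pictures are not rectified), "T" (4x4, takes a point from camera to world coordinates). Camera axes: x right, y down, z forward; pixel columns grow to the right and rows downward; lengths in m; the calibration is good to about 2 mm. A picture is of the moment at which its call begins. There is no depth.
- arm.sign_off(): hands the job in; it is judged then, once.
Trained networks look in a picture, given as the dict that the camera call returned (one of the last four; its "shot" number tells which), for a name from the list of things; names that differ only in an ending like _2 or _b are one class to them, and where a whole thing is asked for, a point or a joint stands for the part that bears it (a point fixed in the world has none). Each returns a list of dicts, best first, with "conf" (0 to 1); they miss things now and then, are a little off and sometimes report something else, mostly with a low value. They report only what shows in the picture. A call takes as long as a camera call. They do not tell look-alikes from the thing itself.
- arm.look_for(label, picture): "centre" ([column, row] as shares, 0 to 1, of the picture: columns of its width, rows of its height, amid what is visible of it).
- arm.trace(label, picture): "region" (420x560 bool, what is visible of it) and "centre" ([column, row] as shares, 0 to 1, of the picture: columns of its width, rows of its height, amid what is visible of it).
- arm.place_of(label, picture): "centre" ([column, row] as shares, 0 to 1, of the picture: columns of its width, rows of its height: a listed point, or the origin of a listed thing).
The state is a dict: "clock": time; "joints": joint angles; "dq": joint speeds; "joint_efforts": joint torques, N m; "position": TCP position; "ee_rot": TCP orientation; "force": force on the tool from outside, world axes, zero at the start; "ft_torque": the same for the moment, N m; "width": opening from 0.0 (shut) to 1.0 (fully open); "gripper_force": force on a finger pad.
Only numpy, scipy, OpenCV 4.12 (cv2) and the standard library are available. Lean on these libraries where they do the work, as an engineer would, in place of code of your own. Each camera call takes 0.05 s, during which the arm holds its last target. There are 200 camera calls.

## Working session

There is one attempt and no reset: what is moved stays moved. The work goes in short steps, Python scripts to look and compute and a tool call to move; the robot and the scene stay as the last step left them, time stands still between calls to the robot, and variables do not carry over. Pictures are saved under pics/ and viewed, at most 10 in all, crops included, and the job is handed in when it is done.

Besides the shell and the picture viewer there is one more tool, called by a JSON object that holds its "op" and its "data". carry_out: Moves the arm, as the interface text tells. Its arguments: {"type":"object","properties":{"claw":{"type":"array","items":{"type":"number"}},"delta_pos":{"type":"array","items":{"type":"array","items":{"type":"number"}}},"angular":{"type":"array","items":{"type":"array","items":{"type":"number"}}},"force":{"type":"number"}},"required":["claw","delta_pos","angular"]}

```bash
mkdir -p pics
cat > h.py <<'E'
import numpy as np, cv2
from scipy.spatial.transform import Rotation as R
from cell import arm
def ray(p,c):
    h,w=p["frame"].shape[:2]
    u=cv2.undistortPoints(np.array([[[c[0]*w,c[1]*h]]],float),np.array(p["mtx"]),np.array(p["dist"]))[0,0]
    T=np.array(p["T"]); return T[:3,3],T[:3,:3]@np.array([u[0],u[1],1.])
def atz(p,c,z):
    o,d=ray(p,c); return o+d*(z-o[2])/d[2]
def tri(*prs):
    A=np.zeros((3,3));b=np.zeros(3)
    for p,c in prs:
        o,d=ray(p,c);d=d/np.linalg.norm(d);M=np.eye(3)-np.outer(d,d);A+=M;b+=M@o
    x=np.linalg.solve(A,b); res=[]
    for p,c in prs:
        o,d=ray(p,c);d=d/np.linalg.norm(d);res.append(np.linalg.norm((np.eye(3)-np.outer(d,d))@(x-o)))
    return x,res
def save(p,n): cv2.imwrite("pics/"+n,cv2.cvtColor(p["frame"],cv2.COLOR_RGB2BGR))
E
python3 - <<'E'
from h import *
np.set_printoptions(precision=4,suppress=True)
s=arm.observe(); print(s)
P={n:arm.get_image(n) for n in("scene","top")}
for n,p in P.items():
    save(p,n+"0.png"); print(n,p["T"][:3])
    for l,z in [("knob",None),("board_edge",.25),("veg_unit",0),("onion_center",.0235),("onion",0),("garlic",0),("low_pot",0),("pepper_mill",0),("mug",0),("drink_can",0),("bin_corner",None)]:
        for d in arm.place_of(l,p)[:4]:
            print(n,l,round(d["conf"],2),np.array(d["centre"])*[560,420], atz(p,d["centre"],z) if z is not None else "")
E
```

```text
{'clock': 0.0, 'joints': array([ 1.0254,  0.4352,  0.025 ,  1.5741, -0.0116,  1.134 , -0.0751]), 'dq': array([-0.0002,  0.0009, -0.0021, -0.0007,  0.0006, -0.0006, -0.0018]), 'joint_efforts': array([ -0.0002, -66.7855,   0.9849, -31.4471,  -0.0606,   0.0429,
         0.0002]), 'position': array([ 0.2675, -0.5643,  0.2259]), 'ee_rot': array([-3.0635, -0.6894,  0.0008]), 'force': array([ 0.0824,  0.48  , -0.691 ]), 'ft_torque': array([-0.0019, -0.0185,  0.0414]), 'gripper_force': 0.0, 'width': 0.9998044436778062}
scene [[ 0.8698 -0.3462  0.3515  0.2174]
 [-0.4933 -0.6175  0.6127 -0.4313]
 [ 0.0049 -0.7063 -0.7079  0.8898]]
scene knob 0.73 [303.128 218.19 ] 
scene board_edge 0.87 [305.2   175.392] [0.6447 0.1871 0.25  ]
scene veg_unit 0.78 [327.824 232.092] [0.7317 0.1738 0.    ]
scene veg_unit 0.31 [240.408 211.596] [0.5396 0.3801 0.    ]
scene onion_center 0.59 [213.192 264.894] [0.3791 0.2122 0.0235]
scene onion_center 0.56 [225.512 235.788] [0.4511 0.2913 0.0235]
scene onion_center 0.48 [246.4   252.294] [0.4772 0.2072 0.0235]
scene onion 0.55 [223.888 235.914] [0.453  0.3129 0.    
[... 951 characters left out ...]
0.4464 0.301  0.    ]
top onion 0.7 [271.376 258.006] [0.4735 0.2111 0.    ]
top onion 0.47 [260.624 292.404] [0.3784 0.2231 0.    ]
top onion 0.29 [218.008 221.298] [0.5501 0.3717 0.    ]
top garlic 0.69 [298.704 276.192] [0.4369 0.132  0.    ]
top low_pot 0.8 [219.8   224.112] [0.5431 0.3653 0.    ]
top low_pot 0.24 [234.584 260.106] [0.4518 0.3065 0.    ]
top pepper_mill 0.72 [212.688 181.104] [0.6625 0.4104 0.    ]
top pepper_mill 0.39 [408.52 180.39] [ 0.7534 -0.1306  0.    ]
top mug 0.65 [182.616 197.484] [0.6015 0.4833 0.    ]
top drink_can 0.72 [406.112 183.708] [ 0.7423 -0.1246  0.    ]
top drink_can 0.62 [292.6   190.806] [0.6698 0.1857 0.    ]
top bin_corner 0.72 [294.504 190.68 ]
```

```bash
python3 - <<'E'
import cv2
a=cv2.imread("pics/scene0.png")[130:330,170:430];b=cv2.imread("pics/top0.png")[130:330,170:430]
cv2.imwrite("pics/both.png",cv2.resize(cv2.vconcat([a,b])[:, :],None,fx=1.5,fy=1.5) if 0 else cv2.resize(cv2.hconcat([a,b]),(800,308),interpolation=cv2.INTER_CUBIC))
E
python3 - <<'E'
from h import *
np.set_printoptions(precision=4,suppress=True)
P={n:arm.get_image(n) for n in("scene","top")}
hsv={}
for n,p in P.items():
    for d in arm.trace("onion",p)[:5]:
        m=d["region"]; print(n,round(d["conf"],2),np.array(d["centre"])*[560,420],m.sum(),np.median(p["frame"][m],0))
S,T=P["scene"],P["top"]
W=[560,420]
for l in("board_edge","bin_corner","veg_unit","knob"):
    a=arm.place_of(l,S);b=arm.place_of(l,T)
    if a and b: print(l,tri((S,a[0]["centre"]),(T,b[0]["centre"])))
E
```

```text
scene 0.62 [223.272 230.916] 261 [162. 121.  90.]
scene 0.47 [213.08  265.482] 190 [163. 124.  93.]
top 0.68 [234.192 257.502] 336 [144.  94.  46.]
top 0.59 [259.672 292.698] 206 [141.5  94.   47. ]
top 0.52 [269.528 254.184] 143 [ 53. 140.  65.]
top 0.51 [297.584 179.382] 2356 [133. 110.  75.]
board_edge (array([0.6447, 0.1932, 0.2502]), [np.float64(0.005901890778582631), np.float64(0.0059018907785824614)])
bin_corner (array([0.6555, 0.1771, 0.0534]), [np.float64(0.002491057114566018), np.float64(0.0024910571145660156)])
veg_unit (array([0.726 , 0.1665, 0.0024]), [np.float64(0.00629777410406167), np.float64(0.006297774104061608)])
knob (array([0.6569, 0.1883, 0.0853]), [np.float64(0.00944565445685977), np.float64(0.009445654456859904)])
```

View pics/both.png

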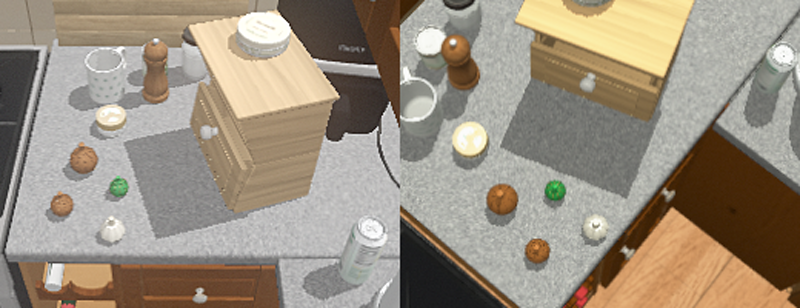

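The larger brown onion is at crop (83,158) left and (502,198) right, which is about (0.447, 0.30) in world. The white knob is at (207,131) left and (588,82) right. Next I'll zoom in on the unit for its yaw and the bin angle.

Run:
```python
import cv2
a=cv2.imread("pics/scene0.png")[125:275,285:385];b=cv2.imread("pics/top0.png")[90:240,225:358]
a=cv2.resize(a,None,fx=3.4,fy=3.4,interpolation=cv2.INTER_CUBIC);b=cv2.resize(b,None,fx=3.4,fy=3.4,interpolation=cv2.INTER_CUBIC)
cv2.imwrite("pics/zoom.png",cv2.hconcat([a,b]));print(a.shape,b.shape)
```

```text
(510, 340, 3) (510, 452, 3)
```

View pics/zoom.png

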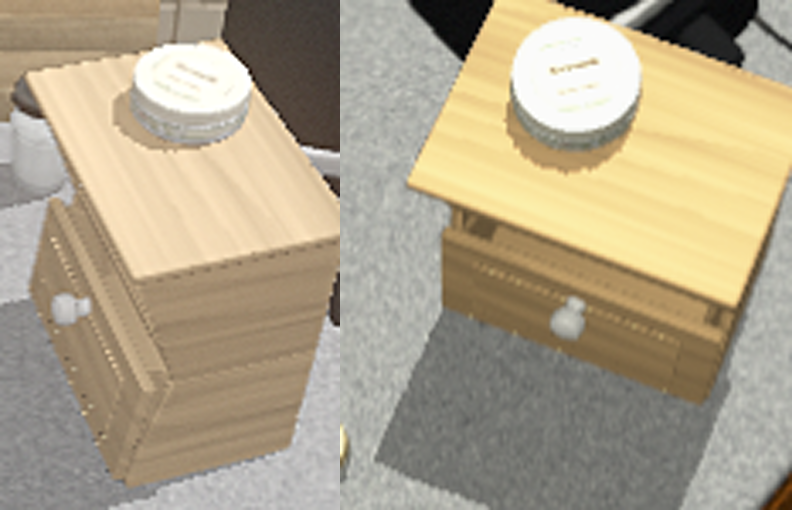

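Board front corners show at scene (28,72)/(137,278) and top (410,186)/(737,305). The knob head is at scene (65,309) and top (568,320), and the bin looks slightly ajar.

Run:
```python
from h import *
np.set_printoptions(precision=4,suppress=True)
P={n:arm.get_image(n) for n in("scene","top")};S,T=P["scene"],P["top"]
fs=lambda x,y:[(x/3.4+285)/560,(y/3.4+125)/420]
ft=lambda x,y:[((x-340)/3.4+225)/560,(y/3.4+90)/420]
pts=dict(bL=((28,72),(410,186)),bR=((137,278),(737,305)),knob=((65,309),(568,320)),fL=((55,200),(442,232)),fR=((165,372),(722,340)),base=((125,485),(700,402)))
X={}
for k,(a,b) in pts.items():
    x,r=tri((S,fs(*a)),(T,ft(*b)));X[k]=x;print(k,x,r[0])
for P_,f,i in((S,fs,0),(T,ft,1)):
    l,r=[atz(P_,f(*pts[k][i]),.255) for k in("bL","bR")]
    d=r-l;print(l,r,np.linalg.norm(d),"yaw",np.degrees(np.arctan2(d[0],-d[1])),(l+r)/2)
for l in("onion_center","onion"):
    for d in arm.place_of(l,S)[:3]:
        for e in arm.place_of(l,T)[:3]:
            x,r=tri((S,d["centre"]),(T,e["centre"]))
            if r[0]<.01: print(l,x,r[0])
def refine(p):
    for d in arm.trace("onion",p)[:1]:
        ys,xs=np.nonzero(d["region"]);print(xs.min(),xs.max(),ys.min(),ys.max(),xs.mean(),ys.mean());return[xs.mean()/560,ys.mean()/420]
print(tri((S,refine(S)),(T,refine(T))))
```

```text
bL [0.6737 0.2981 0.2569] 0.002377173254209201
bR [0.6222 0.067  0.2546] 0.0007826882803195135
knob [0.6492 0.1849 0.1033] 0.0006715014328157047
fL [0.7019 0.2899 0.1161] 0.001301542125577481
fR [0.6494 0.0666 0.1381] 0.009603296346129763
base [ 0.6397  0.0738 -0.0004] 0.0028448372506696446
[0.6778 0.3008 0.255 ] [0.6229 0.0667 0.255 ] 0.24040808523016952 yaw -13.2194617547662 [0.6504 0.1837 0.255 ]
[0.672  0.2989 0.255 ] [0.6213 0.0672 0.255 ] 0.23718663884348629 yaw -12.36202058491754 [0.6466 0.1831 0.255 ]
onion_center [0.4512 0.3012 0.017 ] 0.004781872558145023
onion_center [0.3777 0.2312 0.0048] 0.0037415061619913313
onion_center [0.4844 0.214  0.0046] 0.0014643831474157546
onion [0.4484 0.2958 0.0203] 0.000789998194476078
onion [ 0.4754  0.213  -0.0024] 0.0033050230225827974
onion [0.3696 0.2127 0.0222] 0.0013109160067758317
241 253 245 258 246.57857142857142 251.34285714285716
226 246 248 268 235.96480938416423 258.2756598240469
(array([ 0.5028,  0.3179, -0.1219]), [np.float64(0.019709880878933904), np.float64(0.019709880878933998)])
```

```bash
cat >> h.py <<'E'
from scipy.linalg import expm,logm
PSI=np.radians(-12.6)
UX=np.array([np.cos(PSI),np.sin(PSI),0]);UY=np.array([-np.sin(PSI),np.cos(PSI),0]);Z=np.array([0,0,1.])
def tool(t,sgn,ux=None):
    ux=UX if ux is None else ux; uy=np.cross(Z,ux)
    t=np.radians(t); z=np.sin(t)*ux-np.cos(t)*Z; y=sgn*uy; return np.column_stack([np.cross(y,z),y,z])
def cur(): 
    s=arm.observe();M=np.eye(4);M[:3,:3]=R.from_rotvec(s["ee_rot"]).as_matrix();M[:3,3]=s["position"];return M
def pose(Rm,p): M=np.eye(4);M[:3,:3]=Rm;M[:3,3]=p;return M
def plan(A,B,n):
    rel=np.linalg.inv(A)@B; L=np.real(logm(rel))/n; E_=expm(L)
    print(n,"rows of",np.round(E_[:3,3]*100,2).tolist(),np.round(R.from_matrix(E_[:3,:3]).as_rotvec(),4).tolist())
def step(A,d,a):
    return A@pose(R.from_rotvec(a).as_matrix(),np.array(d)/100)
E
python3 - <<'E'
from h import *
np.set_printoptions(precision=4,suppress=True)
A=cur();print(A)
for s in(1,-1): print(s,np.degrees(R.from_matrix(A[:3,:3].T@tool(30,s)).magnitude()))
s=min((1,-1),key=lambda s:R.from_matrix(A[:3,:3].T@tool(30,s)).magnitude())
k=np.array([.6535,.183,.1025]);G=tool(30,s);pre=k+G[:,2]*(.012-.12);print(pre)
B=pose(A[:3,:3],[.40,-.28,.33]);plan(A,B,8);plan(B,pose(G,pre),20)
E
```

```text
[[ 0.9036  0.4285  0.      0.2678]
 [ 0.4285 -0.9036 -0.     -0.5647]
 [ 0.      0.     -1.      0.2268]
 [ 0.      0.      0.      1.    ]]
1 143.3704678474759
-1 48.044342775819864
[0.6008 0.1948 0.196 ]
8 rows of [3.02, -2.51, -1.29] [0.0, 0.0, -0.0]
20 rows of [1.15, -2.3, 0.92] [-0.0087, 0.0252, 0.0324]
```

{"op": "carry_out", "data": {"claw": [9, 9, 9, 9, 9, 9, 9, 9], "delta_pos": [[3, -2.5, -1.3], [3, -2.5, -1.3], [3, -2.5, -1.3], [3, -2.5, -1.3], [3, -2.5, -1.3], [3, -2.5, -1.3], [3, -2.5, -1.3], [3, -2.5, -1.3]], "angular": [[0, 0, 0], [0, 0, 0], [0, 0, 0], [0, 0, 0], [0, 0, 0], [0, 0, 0], [0, 0, 0], [0, 0, 0]]}}

```text
clock: 3.2
position: [0.3993, -0.2797, 0.3315]
ee_rot: [3.064, 0.689, 0.0]
force: [1.3, -0.2, -0.1]
width: 0.982
gripper_force: 0.0
```

{"op": "carry_out", "data": {"claw": [9, 9, 9, 9, 9, 9, 9, 9, 9, 9, 9, 9, 9, 9, 9, 9, 9, 9, 9, 9], "delta_pos": [[1.1, -2.3, 0.9], [1.1, -2.3, 0.9], [1.1, -2.3, 0.9], [1.1, -2.3, 0.9], [1.1, -2.3, 0.9], [1.1, -2.3, 0.9], [1.1, -2.3, 0.9], [1.1, -2.3, 0.9], [1.1, -2.3, 0.9], [1.1, -2.3, 0.9], [1.1, -2.3, 0.9], [1.1, -2.3, 0.9], [1.1, -2.3, 0.9], [1.1, -2.3, 0.9], [1.1, -2.3, 0.9], [1.1, -2.3, 0.9], [1.1, -2.3, 0.9], [1.1, -2.3, 0.9], [1.1, -2.3, 0.9], [1.1, -2.3, 0.9]], "angular": [[-0.0087, 0.0252, 0.0324], [-0.0087, 0.0252, 0.0324], [-0.0087, 0.0252, 0.0324], [-0.0087, 0.0252, 0.0324], [-0.0087, 0.0252, 0.0324], [-0.0087, 0.0252, 0.0324], [-0.0087, 0.0252, 0.0324], [-0.0087, 0.0252, 0.0324], [-0.0087, 0.0252, 0.0324], [-0.0087, 0.0252, 0.0324], [-0.0087, 0.0252, 0.0324], [-0.0087, 0.0252, 0.0324], [-0.0087, 0.0252, 0.0324], [-0.0087, 0.0252, 0.0324], [-0.0087, 0.0252, 0.0324], [-0.0087, 0.0252, 0.0324], [-0.0087, 0.0252, 0.0324], [-0.0087, 0.0252, 0.0324], [-0.0087, 0.0252, 0.0324], [-0.0087, 0.0252, 0.0324]]}}

```text
clock: 5.2
position: [0.556, 0.1502, 0.1962]
ee_rot: [2.998, -0.232, 0.696]
force: [0.4, -0.3, -0.3]
width: 0.98
gripper_force: 0.0
```

Run:
```python
from h import *
np.set_printoptions(precision=4,suppress=True)
p=arm.get_image("wrist");save(p,"w1.png");print(p["T"][:3]);print(cur())
for l in("knob","board_edge","bin_corner"):
    for d in arm.place_of(l,p)[:2]: 
        print(l,d["conf"],np.array(d["centre"])*[560,420]); print(atz(p,d["centre"],.1025 if l=="knob" else .25))
        o,r=ray(p,d["centre"]);
```

```text
[[-0.1579 -0.9665  0.2022  0.5459]
 [-0.9872  0.1504 -0.0523  0.1542]
 [ 0.0202 -0.2079 -0.9779  0.3668]]
[[ 0.8871 -0.1546  0.435   0.5565]
 [-0.1301 -0.9878 -0.0859  0.1536]
 [ 0.443   0.0196 -0.8963  0.1959]
 [ 0.      0.      0.      1.    ]]
knob 0.59 [217.896 164.514]
[0.6462 0.1847 0.1025]
board_edge 0.86 [164.416  48.09 ]
[0.6475 0.1844 0.25  ]
bin_corner 0.69 [231.112 169.806]
[0.5872 0.1626 0.25  ]
```

View pics/w1.png

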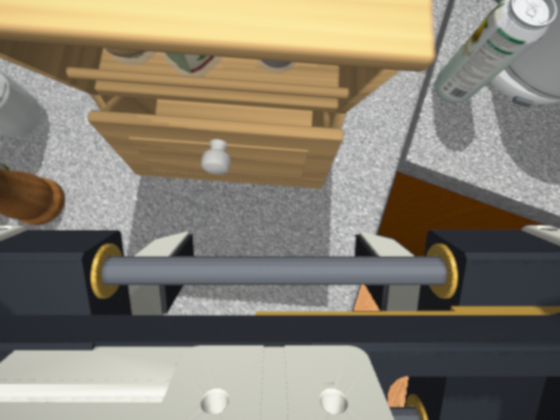

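Wrist view shows the knob head at (216,158), in front of the grey floor area, with the bin slightly ajar. The front face is clear for the fingers.

```bash
cat >> h.py <<'E'
KN=np.array([.648,.1848,.1025])
HG=np.array([.6548,.1833,.012])
def binpt(x,z,a,y=0): return HG+UX*(x*np.cos(a)-z*np.sin(a))+Z*(x*np.sin(a)+z*np.cos(a))+UY*y
E
python3 - <<'E'
from h import *
print(binpt(.0035,.0902,.1),binpt(.0035,.0902,0))
A=cur();G=tool(30,-1);g=KN+G[:,2]*.012
B=pose(G,g-G[:,2]*.06);plan(A,B,8);plan(B,pose(G,g),6)
E
```

```text
[0.64941054 0.18450469 0.10209879] [0.65821571 0.1825365  0.1022    ]
8 rows of [0.37, -0.64, 0.93] [-0.0016, 0.0082, 0.0083]
6 rows of [-0.0, 0.0, 1.0] [0.0, 0.0, -0.0]
```

{"op": "carry_out", "data": {"claw": [9, 9, 9, 9, 9, 9, 9, 9, 9, 9], "delta_pos": [[0.37, -0.64, 0.93], [0.37, -0.64, 0.93], [0.37, -0.64, 0.93], [0.37, -0.64, 0.93], [0.37, -0.64, 0.93], [0.37, -0.64, 0.93], [0.37, -0.64, 0.93], [0.37, -0.64, 0.93], [0, 0, 0], [0, 0, 0]], "angular": [[-0.0016, 0.0082, 0.0083], [-0.0016, 0.0082, 0.0083], [-0.0016, 0.0082, 0.0083], [-0.0016, 0.0082, 0.0083], [-0.0016, 0.0082, 0.0083], [-0.0016, 0.0082, 0.0083], [-0.0016, 0.0082, 0.0083], [-0.0016, 0.0082, 0.0083], [0, 0, 0], [0, 0, 0]]}}

```text
clock: 6.4
position: [0.6249, 0.1879, 0.1433]
ee_rot: [2.961, -0.332, 0.792]
force: [0.4, 0.6, -0.4]
width: 0.98
gripper_force: 0.0
```

Run:
```python
from h import *
A=cur();G=tool(30,-1);g=KN+G[:,2]*.012
print(A[:3,3],g-G[:,2]*.06,g);plan(A,pose(G,g),6)
p=arm.get_image("wrist")
for d in arm.place_of("knob",p)[:2]: print(d["conf"],atz(p,d["centre"],.1025))
```

```text
[0.62486846 0.18789838 0.14326824] [0.624578   0.19003544 0.14406922] [0.6538555  0.18349114 0.0921077 ]
6 rows of [-0.0, -0.04, 0.98] [0.0004, 0.0001, -0.0004]
0.7 [0.64646287 0.18412966 0.1025    ]
```

{"op": "carry_out", "data": {"claw": [9, 9, 9, 9, 9, 9, 9, 2, 2, 2, 2, 2, 2, 2], "delta_pos": [[0, -0.04, 1], [0, -0.04, 1], [0, -0.04, 1], [0, -0.04, 1], [0, -0.04, 1], [0, -0.04, 0.9], [0, 0, 0], [0, 0, 0], [0, 0, 0], [0, 0, 0], [0, 0, 0], [0, 0, 0], [0, 0, 0], [0, 0, 0]], "angular": [[0, 0, 0], [0, 0, 0], [0, 0, 0], [0, 0, 0], [0, 0, 0], [0, 0, 0], [0, 0, 0], [0, 0, 0], [0, 0, 0], [0, 0, 0], [0, 0, 0], [0, 0, 0], [0, 0, 0], [0, 0, 0]], "force": 15}}

```text
clock: 7.9
position: [0.6543, 0.1845, 0.0927]
ee_rot: [2.962, -0.331, 0.794]
force: [-0.3, -0.7, 0.1]
width: 0.42
gripper_force: 0.0
```

{"op": "carry_out", "data": {"claw": [2, 2, 2, 2, 2], "delta_pos": [[0, 0, 0], [0, 0, 0], [0, 0, 0], [0, 0, 0], [0, 0, 0]], "angular": [[0, 0, 0], [0, 0, 0], [0, 0, 0], [0, 0, 0], [0, 0, 0]]}}

```text
clock: 8.4
position: [0.6546, 0.1857, 0.0927]
ee_rot: [2.963, -0.329, 0.795]
force: [3.3, 3.9, -3.6]
width: 0.28
gripper_force: 15.0
```

Run:
```python
from h import *
A=cur();G=A[:3,:3]
an=np.linspace(.1,.88,14);P=np.array([binpt(.0035,.0902,a) for a in an])
print(P[0],P[-1]);print(np.round(np.diff(P,axis=0)@G*100,2).tolist());s=arm.observe();print(s["width"],s["gripper_force"],s["force"],s["position"])
```

```text
[0.64941054 0.18450469 0.10209879] [0.58912996 0.19797899 0.07216862]
[[-0.49, 0.0, -0.23], [-0.5, 0.0, -0.2], [-0.52, 0.0, -0.17], [-0.52, 0.0, -0.14], [-0.53, 0.0, -0.1], [-0.54, 0.0, -0.07], [-0.54, 0.0, -0.04], [-0.54, 0.0, -0.01], [-0.54, 0.0, 0.03], [-0.54, 0.0, 0.06], [-0.53, 0.0, 0.09], [-0.53, 0.0, 0.12], [-0.52, 0.0, 0.15]]
0.2796347563076903 14.999713897705078 [ 3.25558604  3.8938251  -3.62082498] [0.65460611 0.1856633  0.09270346]
```

{"op": "carry_out", "data": {"claw": [2, 2, 2, 2, 2, 2, 2, 2, 2, 2, 2, 2, 2, 2, 2], "delta_pos": [[-0.49, 0, -0.23], [-0.5, 0, -0.2], [-0.52, 0, -0.17], [-0.52, 0, -0.14], [-0.53, 0, -0.1], [-0.54, 0, -0.07], [-0.54, 0, -0.04], [-0.54, 0, -0.01], [-0.54, 0, 0.03], [-0.54, 0, 0.06], [-0.53, 0, 0.09], [-0.53, 0, 0.12], [-0.52, 0, 0.15], [0, 0, 0], [0, 0, 0]], "angular": [[0, 0, 0], [0, 0, 0], [0, 0, 0], [0, 0, 0], [0, 0, 0], [0, 0, 0], [0, 0, 0], [0, 0, 0], [0, 0, 0], [0, 0, 0], [0, 0, 0], [0, 0, 0], [0, 0, 0], [0, 0, 0], [0, 0, 0]]}}

```text
clock: 9.9
position: [0.595, 0.1995, 0.0638]
ee_rot: [2.963, -0.33, 0.795]
force: [1.8, 5.6, 0.3]
width: 0.285
gripper_force: 15.0
```

Run:
```python
from h import *
A=cur();print(A[:3,3]-A[:3,2]*.012, binpt(.0035,.0902,.87)); s=arm.observe();print(s["width"],s["gripper_force"],s["force"])
p=arm.get_image("top");save(p,"t2.png")
b=cv2.imread("pics/t2.png")[90:330,200:380];cv2.imwrite("pics/t2z.png",cv2.resize(b,None,fx=2.4,fy=2.4,interpolation=cv2.INTER_CUBIC))
```

```text
[0.58910251 0.20079253 0.07420504] [0.58972043 0.19784701 0.07283851]
0.28480612415543816 15.00018373131752 [1.84322859 5.59675575 0.29411311]
```

View pics/t2z.png

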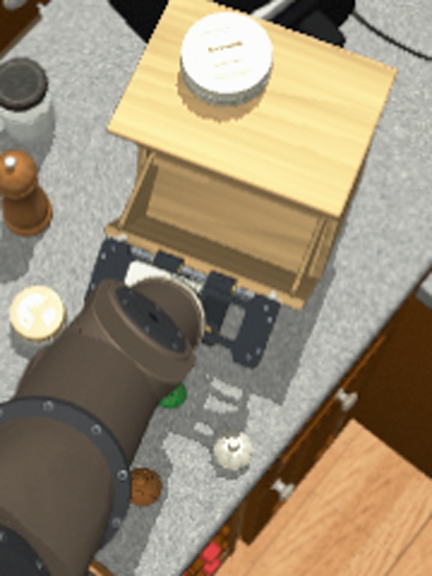

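The bin now hangs open in front of the unit, with the gripper still on the knob. I'll check for the stop with a small further pull.

{"op": "carry_out", "data": {"claw": [2, 2, 2, 2], "delta_pos": [[-0.2, 0, 0.07], [-0.2, 0, 0.07], [0, 0, 0], [0, 0, 0]], "angular": [[0, 0, 0], [0, 0, 0], [0, 0, 0], [0, 0, 0]]}}

```text
clock: 10.35
position: [0.5933, 0.1998, 0.0621]
ee_rot: [2.961, -0.333, 0.792]
force: [6.3, 2.6, -1.0]
width: 0.28
gripper_force: 15.0
```

{"op": "carry_out", "data": {"claw": [5, 5, 5, 5, 5, 5, 9, 9, 9, 9, 9, 9, 9], "delta_pos": [[0.1, 0, 0], [0.1, 0, 0], [0, 0, 0], [0, 0, 0], [0, 0, -0.5], [0, 0, -1], [0, 0, -2], [0, 0, -2], [0, 0, -2], [0, 0, -2], [0, 0, -2], [0, 0, -1], [0, 0, 0]], "angular": [[0, 0, 0], [0, 0, 0], [0, 0, 0], [0, 0, 0], [0, 0, 0], [0, 0, 0], [0, 0, 0], [0, 0, 0], [0, 0, 0], [0, 0, 0], [0, 0, 0], [0, 0, 0], [0, 0, 0]]}}

```text
clock: 11.65
position: [0.5325, 0.2142, 0.172]
ee_rot: [2.964, -0.331, 0.79]
force: [0.2, 0.9, -0.6]
width: 0.973
gripper_force: 0.0
```

Run:
```python
from h import *
A=cur();print(A[:3,3]); plan(A,pose(tool(0,-1),[.43,.295,.15]),10)
```

```text
[0.53253377 0.21417267 0.17196986]
10 rows of [-1.21, -0.56, -0.12] [0.0, -0.0521, -0.0003]
```

{"op": "carry_out", "data": {"claw": [9, 9, 9, 9, 9, 9, 9, 9, 9, 9, 9, 9], "delta_pos": [[-1.2, -0.55, -0.1], [-1.2, -0.55, -0.1], [-1.2, -0.55, -0.1], [-1.2, -0.55, -0.1], [-1.2, -0.55, -0.1], [-1.2, -0.55, -0.1], [-1.2, -0.55, -0.1], [-1.2, -0.55, -0.1], [-1.2, -0.55, -0.1], [-1.2, -0.55, -0.1], [0, 0, 0], [0, 0, 0]], "angular": [[0, -0.052, 0], [0, -0.052, 0], [0, -0.052, 0], [0, -0.052, 0], [0, -0.052, 0], [0, -0.052, 0], [0, -0.052, 0], [0, -0.052, 0], [0, -0.052, 0], [0, -0.052, 0], [0, 0, 0], [0, 0, 0]]}}

```text
clock: 12.85
position: [0.432, 0.2919, 0.1462]
ee_rot: [3.119, -0.351, 0.003]
force: [0.3, 0.0, 0.3]
width: 0.979
gripper_force: 0.0
```

Run:
```python
from h import *
np.set_printoptions(precision=4,suppress=True)
A=cur();print(A)
W,S,T=[arm.get_image(n) for n in("wrist","scene","top")]
save(W,"w2.png")
for n,p in(("w",W),("s",S),("t",T)):
    for d in arm.place_of("onion_center",p)[:3]: print(n,d["conf"],np.array(d["centre"])*[560,420],atz(p,d["centre"],.0235))
for d in arm.trace("onion",W)[:3]:
    m=d["region"];(c,r)=cv2.minEnclosingCircle(np.argwhere(m)[:,::-1].astype(np.float32));print(d["conf"],m.sum(),c,r,atz(W,[c[0]/560,c[1]/420],.0235))
```

```text
[[ 0.9749 -0.2225  0.0015  0.432 ]
 [-0.2225 -0.9749 -0.0032  0.2919]
 [ 0.0022  0.0028 -1.      0.1462]
 [ 0.      0.      0.      1.    ]]
w 0.68 [342.608 130.116] [0.4814 0.2154 0.0235]
w 0.66 [349.72 241.5 ] [0.3743 0.2265 0.0235]
w 0.56 [263.088 183.12 ] [0.4502 0.2965 0.0235]
s 0.59 [210.616 264.39 ] [0.3736 0.2172 0.0235]
s 0.5 [224.112 236.208] [0.4469 0.2919 0.0235]
s 0.44 [247.072 251.118] [0.4807 0.2101 0.0235]
t 0.42 [274.68  249.816] [0.4913 0.2047 0.0235]
0.7 2511 (259.22418212890625, 182.9438934326172) 28.862823486328125 [0.4512 0.3    0.0235]
0.66 971 (348.03961181640625, 237.9702911376953) 20.56761360168457 [0.3783 0.2275 0.0235]
0.63 1262 (342.27423095703125, 127.91434478759766) 20.535497665405273 [0.4833 0.2154 0.0235]
```

View pics/w2.png

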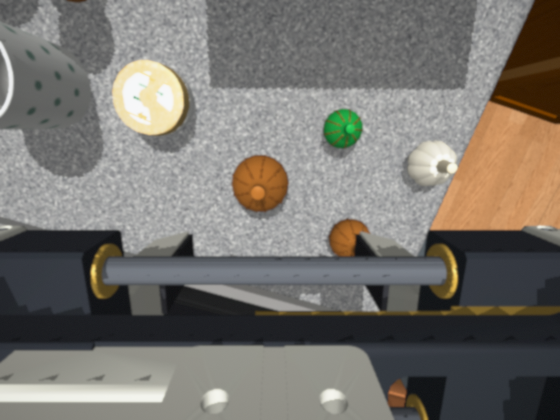

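The large brown onion is at (260,184) with its neck at (257,192). The small brown one is at (349,238) and the green one at (343,128), and both stay clear of the fingers.

Run:
```python
from h import *
A=cur();G=tool(0,-1);B=pose(G,[.450,.2985,.09]);plan(A,B,5);plan(B,pose(G,[.450,.2985,.0105]),8)
```

```text
5 rows of [0.33, -0.2, 1.13] [0.0004, -0.0003, -0.0007]
8 rows of [0.0, 0.0, 0.99] [0.0, 0.0, -0.0]
```

{"op": "carry_out", "data": {"claw": [9, 9, 9, 9, 9, 9, 9, 9, 9, 9, 9, 9, 9, 9, 5, 5, 5, 5, 5, 5], "delta_pos": [[0.33, -0.2, 1.13], [0.33, -0.2, 1.13], [0.33, -0.2, 1.13], [0.33, -0.2, 1.13], [0.33, -0.2, 1.13], [0, 0, 1], [0, 0, 1], [0, 0, 1], [0, 0, 1], [0, 0, 1], [0, 0, 1], [0, 0, 1], [0, 0, 0.9], [0, 0, 0], [0, 0, 0], [0, 0, 0], [0, 0, 0], [0, 0, 0], [0, 0, 0], [0, 0, 0]], "angular": [[0, 0, 0], [0, 0, 0], [0, 0, 0], [0, 0, 0], [0, 0, 0], [0, 0, 0], [0, 0, 0], [0, 0, 0], [0, 0, 0], [0, 0, 0], [0, 0, 0], [0, 0, 0], [0, 0, 0], [0, 0, 0], [0, 0, 0], [0, 0, 0], [0, 0, 0], [0, 0, 0], [0, 0, 0], [0, 0, 0]], "force": 12}}

```text
clock: 15.2
position: [0.4501, 0.2987, 0.0113]
ee_rot: [3.12, -0.35, 0.002]
force: [0.1, 1.4, 2.2]
width: 0.57
gripper_force: 12.0
```

{"op": "carry_out", "data": {"claw": [4.5, 4.5, 4.5, 4.5], "delta_pos": [[0, 0, 0], [0, 0, 0], [0, 0, 0], [0, 0, 0]], "angular": [[0, 0, 0], [0, 0, 0], [0, 0, 0], [0, 0, 0]]}}

```text
clock: 15.6
position: [0.4502, 0.2987, 0.0112]
ee_rot: [3.12, -0.35, 0.002]
force: [0.1, 0.1, 4.9]
width: 0.572
gripper_force: 12.0
```

{"op": "carry_out", "data": {"claw": [4.5, 4.5, 4.5, 4.5, 4.5, 4.5, 4.5, 4.5], "delta_pos": [[0, 0, -0.5], [0, 0, -0.5], [0, 0, -1], [0, 0, -2], [0, 0, -2], [0, 0, -2], [0, 0, -1], [0, 0, 0]], "angular": [[0, 0, 0], [0, 0, 0], [0, 0, 0], [0, 0, 0], [0, 0, 0], [0, 0, 0], [0, 0, 0], [0, 0, 0]]}}

```text
clock: 16.4
position: [0.4506, 0.2991, 0.1025]
ee_rot: [3.122, -0.351, 0.004]
force: [0.3, -0.0, -1.1]
width: 0.574
gripper_force: 12.0
```

Run:
```python
from h import *
np.set_printoptions(precision=4,suppress=True)
A=cur();s=arm.observe();print(A[:3,3],s["width"],s["force"],s["gripper_force"])
p=arm.get_image("scene");save(p,"s3.png")
a=p["frame"][130:290,170:390];cv2.imwrite("pics/s3z.png",cv2.cvtColor(cv2.resize(a,None,fx=3.4,fy=3.4,interpolation=cv2.INTER_CUBIC),cv2.COLOR_RGB2BGR))
for d in arm.place_of("onion_center",p)[:3]: print(d["conf"],np.array(d["centre"])*[560,420])
q=arm.get_image("top")
for l in("bin_corner","knob"):
  for pp in(p,q):
    for d in arm.place_of(l,pp)[:1]: print(l,d["conf"],atz(pp,d["centre"],.0293 if l=="bin_corner" else .0728))
print(binpt(.0146,.008,.87),binpt(.0035,.0902,.87))
G=tool(20,-1)
c=binpt(.05,.035,.87);print("c",c)
g=c+G[:,2]*.013
print("tcp target",g)
B=pose(tool(0,-1),[.45,.27,.27]);C=pose(G,g-G[:,2]*.13);print(C[:3,3]);plan(A,C,16);
```

```text
[0.4506 0.2991 0.1025] 0.5736936571657593 [ 0.264  -0.0179 -1.0763] 12.000022502616048
0.67 [246.4   250.488]
0.54 [213.808 263.298]
bin_corner 0.63 [0.6689 0.1948 0.0293]
bin_corner 0.66 [0.6473 0.1817 0.0293]
knob 0.63 [0.5841 0.1925 0.0728]
knob 0.8 [0.5907 0.2035 0.0728]
[0.658  0.1826 0.0283] [0.5897 0.1978 0.0728]
c [0.6602 0.1821 0.0728]
tcp target [0.6645 0.1811 0.0606]
[0.6211 0.1908 0.1827]
16 rows of [1.26, 0.43, -0.3] [0.0, 0.0217, -0.0002]
```

View pics/s3z.png

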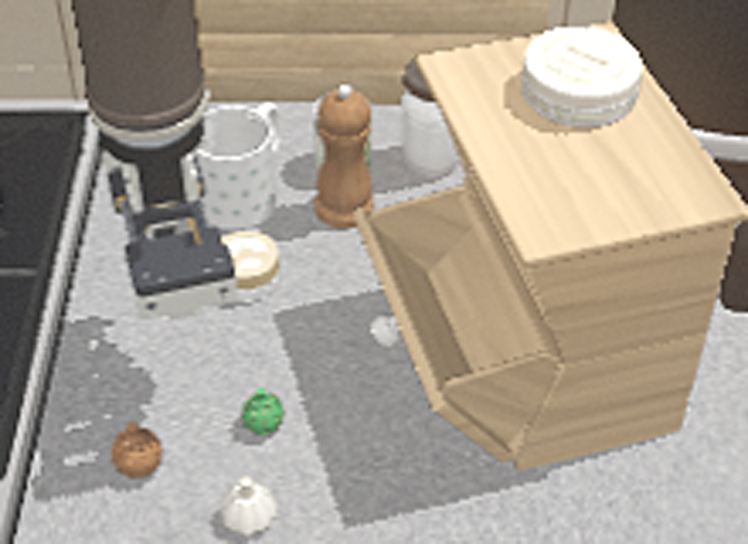

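The bin stands open and empty with the knob at (384,330). The onion is up in the gripper, hidden under its body, and its weight shows in the wrist force (-1.1 N).

{"op": "carry_out", "data": {"claw": [4.5, 4.5, 4.5, 4.5, 4.5], "delta_pos": [[0, 0, -1.5], [0, 0, -2], [0, 0, -2], [0, 0, -2], [0, 0, -1]], "angular": [[0, 0, 0], [0, 0, 0], [0, 0, 0], [0, 0, 0], [0, 0, 0]]}}

```text
clock: 17.25
position: [0.4504, 0.299, 0.1872]
ee_rot: [3.121, -0.351, 0.003]
force: [1.0, 0.4, -1.4]
width: 0.574
gripper_force: 12.0
```

Run:
```python
from h import *
A=cur();G=tool(20,-1)
g=binpt(.05,.035,.87)+G[:,2]*.013
plan(A,pose(G,g-G[:,2]*.13),16);print(A[:3,3])
```

```text
16 rows of [1.18, 0.42, 0.22] [0.0001, 0.0217, -0.0002]
[0.45035341 0.29899258 0.18718368]
```

{"op": "carry_out", "data": {"claw": [4.5, 4.5, 4.5, 4.5, 4.5, 4.5, 4.5, 4.5, 4.5, 4.5, 4.5, 4.5, 4.5, 4.5, 4.5, 4.5, 4.5, 4.5], "delta_pos": [[1.18, 0.42, 0.22], [1.18, 0.42, 0.22], [1.18, 0.42, 0.22], [1.18, 0.42, 0.22], [1.18, 0.42, 0.22], [1.18, 0.42, 0.22], [1.18, 0.42, 0.22], [1.18, 0.42, 0.22], [1.18, 0.42, 0.22], [1.18, 0.42, 0.22], [1.18, 0.42, 0.22], [1.18, 0.42, 0.22], [1.18, 0.42, 0.22], [1.18, 0.42, 0.22], [1.18, 0.42, 0.22], [1.18, 0.42, 0.22], [0, 0, 0], [0, 0, 0]], "angular": [[0, 0.0217, 0], [0, 0.0217, 0], [0, 0.0217, 0], [0, 0.0217, 0], [0, 0.0217, 0], [0, 0.0217, 0], [0, 0.0217, 0], [0, 0.0217, 0], [0, 0.0217, 0], [0, 0.0217, 0], [0, 0.0217, 0], [0, 0.0217, 0], [0, 0.0217, 0], [0, 0.0217, 0], [0, 0.0217, 0], [0, 0.0217, 0], [0, 0, 0], [0, 0, 0]]}}

```text
clock: 19.05
position: [0.6211, 0.1908, 0.1821]
ee_rot: [3.036, -0.341, 0.533]
force: [-0.6, 0.6, -0.2]
width: 0.571
gripper_force: 12.0
```

Run:
```python
from h import *
A=cur();G=tool(20,-1);s=arm.observe();print(s["force"],s["width"],A[:3,3],np.degrees(np.arccos(-A[2,2])))
g=binpt(.05,.035,.87)+G[:,2]*.013
B=pose(G,g-G[:,2]*.025);plan(A,B,10)
p=arm.get_image("wrist");save(p,"w4.png")
```

```text
[-0.58143204  0.56136431 -0.24581685] 0.5711425051682194 [0.62110473 0.19082088 0.18212367] 19.930164997310495
10 rows of [0.0, -0.0, 1.04] [0.0004, 0.0001, -0.0003]
```

View pics/w4.png

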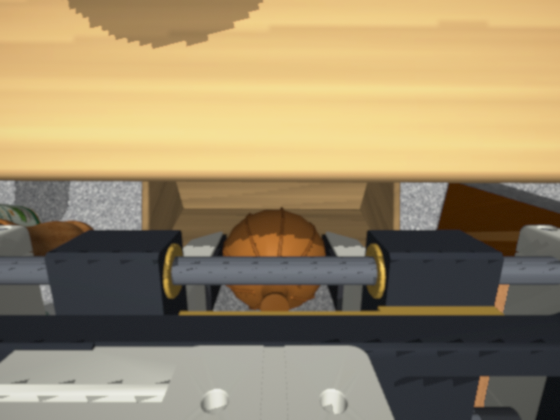

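The onion is held at (275,258), centred over the open bin, with the board edge clear ahead of the gripper.

{"op": "carry_out", "data": {"claw": [4.5, 4.5, 4.5, 4.5, 4.5, 4.5, 4.5, 4.5, 4.5, 4.5, 4.5], "delta_pos": [[0, 0, 1], [0, 0, 1.1], [0, 0, 1.1], [0, 0, 1.1], [0, 0, 1.1], [0, 0, 1.1], [0, 0, 1.1], [0, 0, 1.1], [0, 0, 1], [0, 0, 0.7], [0, 0, 0]], "angular": [[0, 0, 0], [0, 0, 0], [0, 0, 0], [0, 0, 0], [0, 0, 0], [0, 0, 0], [0, 0, 0], [0, 0, 0], [0, 0, 0], [0, 0, 0], [0, 0, 0]]}}

```text
clock: 20.2
position: [0.6556, 0.1824, 0.0834]
ee_rot: [3.035, -0.341, 0.532]
force: [0.3, -0.4, -1.1]
width: 0.577
gripper_force: 12.0
```

{"op": "carry_out", "data": {"claw": [4.5, 4.5, 4.5, 4.5, 4.5, 4.5], "delta_pos": [[0, 0, 0.4], [0, 0, 0.4], [0, 0, 0.4], [0, 0, 0.3], [0, 0, 0], [0, 0, 0]], "angular": [[0, 0, 0], [0, 0, 0], [0, 0, 0], [0, 0, 0], [0, 0, 0], [0, 0, 0]]}}

```text
clock: 20.8
position: [0.6608, 0.1817, 0.0704]
ee_rot: [3.036, -0.34, 0.534]
force: [-0.3, 0.2, -0.8]
width: 0.575
gripper_force: 12.0
```

{"op": "carry_out", "data": {"claw": [4.5, 4.5, 4.5, 4.5, 4.5], "delta_pos": [[0, 0, 0.2], [0, 0, 0.2], [0, 0, 0.2], [0, 0, 0], [0, 0, 0]], "angular": [[0, 0, 0], [0, 0, 0], [0, 0, 0], [0, 0, 0], [0, 0, 0]]}}

```text
clock: 21.3
position: [0.6627, 0.1811, 0.0647]
ee_rot: [3.035, -0.34, 0.533]
force: [0.8, -0.8, -1.0]
width: 0.573
gripper_force: 12.0
```

{"op": "carry_out", "data": {"claw": [4.5, 4.5, 4.5, 4.5], "delta_pos": [[0, 0, 0.1], [0, 0, 0.1], [0, 0, 0], [0, 0, 0]], "angular": [[0, 0, 0], [0, 0, 0], [0, 0, 0], [0, 0, 0]]}}

```text
clock: 21.7
position: [0.6634, 0.181, 0.0628]
ee_rot: [3.036, -0.34, 0.533]
force: [-0.3, -0.3, -0.4]
width: 0.569
gripper_force: 12.0
```

{"op": "carry_out", "data": {"claw": [4.5, 4.5, 4.5, 4.5], "delta_pos": [[0, 0, 0.1], [0, 0, 0.1], [0, 0, 0], [0, 0, 0]], "angular": [[0, 0, 0], [0, 0, 0], [0, 0, 0], [0, 0, 0]]}}

```text
clock: 22.1
position: [0.6641, 0.1809, 0.0609]
ee_rot: [3.036, -0.34, 0.533]
force: [0.0, -0.5, -1.2]
width: 0.569
gripper_force: 12.0
```

{"op": "carry_out", "data": {"claw": [4.5, 4.5, 4.5, 4.5], "delta_pos": [[0, 0, 0.1], [0, 0, 0.1], [0, 0, 0], [0, 0, 0]], "angular": [[0, 0, 0], [0, 0, 0], [0, 0, 0], [0, 0, 0]]}}

```text
clock: 22.5
position: [0.6645, 0.1809, 0.059]
ee_rot: [3.036, -0.34, 0.533]
force: [-2.8, 0.3, 0.2]
width: 0.571
gripper_force: 12.0
```

{"op": "carry_out", "data": {"claw": [4.5, 4.5, 4.5, 4.5], "delta_pos": [[-0.1, 0, 0.05], [-0.1, 0, 0.05], [0, 0, 0], [0, 0, 0]], "angular": [[0, 0, 0], [0, 0, 0], [0, 0, 0], [0, 0, 0]]}}

```text
clock: 22.9
position: [0.6642, 0.181, 0.0584]
ee_rot: [3.036, -0.341, 0.537]
force: [-1.2, -0.3, 4.5]
width: 0.574
gripper_force: 12.0
```

{"op": "carry_out", "data": {"claw": [4.5, 4.5, 4.5, 4.5], "delta_pos": [[-0.1, 0, 0.05], [-0.1, 0, 0.05], [0, 0, 0], [0, 0, 0]], "angular": [[0, 0, 0], [0, 0, 0], [0, 0, 0], [0, 0, 0]]}}

```text
clock: 23.3
position: [0.6642, 0.181, 0.058]
ee_rot: [3.035, -0.342, 0.541]
force: [-1.7, -0.7, 10.6]
width: 0.571
gripper_force: 12.0
```

{"op": "carry_out", "data": {"claw": [4.5, 4.5, 4.5, 5.5, 5.8, 6.2, 7, 7, 7, 7, 7, 7], "delta_pos": [[0.1, 0, -0.1], [0.05, 0, -0.1], [0, 0, 0], [0, 0, 0], [0, 0, 0], [0, 0, 0], [0, 0, 0], [0, 0, 0], [0, 0, 0], [0, 0, 0], [0, 0, 0], [0, 0, 0]], "angular": [[0, 0, 0], [0, 0, 0], [0, 0, 0], [0, 0, 0], [0, 0, 0], [0, 0, 0], [0, 0, 0], [0, 0, 0], [0, 0, 0], [0, 0, 0], [0, 0, 0], [0, 0, 0]]}}

```text
clock: 24.5
position: [0.6624, 0.1813, 0.0583]
ee_rot: [3.036, -0.34, 0.534]
force: [-0.1, -0.3, -0.0]
width: 0.764
gripper_force: 0.0
```

{"op": "carry_out", "data": {"claw": [8, 9, 9, 9, 9, 9, 9, 9, 9, 9, 9, 9, 9], "delta_pos": [[0, 0, -0.5], [0, 0, -1], [0, 0, -1], [0, 0, -1], [0, 0, -1], [0, 0, -1.5], [0, 0, -1.5], [0, 0, -1.5], [0, 0, -1.5], [0, 0, -1.5], [0, 0, -1.5], [0, 0, -1], [0, 0, 0]], "angular": [[0, 0, 0], [0, 0, 0], [0, 0, 0], [0, 0, 0], [0, 0, 0], [0, 0, 0], [0, 0, 0], [0, 0, 0], [0, 0, 0], [0, 0, 0], [0, 0, 0], [0, 0, 0], [0, 0, 0]]}}

```text
clock: 25.8
position: [0.6146, 0.1932, 0.1962]
ee_rot: [3.037, -0.34, 0.536]
force: [0.0, -0.3, -0.2]
width: 0.983
gripper_force: 0.0
```

Run:
```python
from h import *
np.set_printoptions(precision=4,suppress=True)
A=cur();G=tool(30,-1);print(A[:3,3])
p=arm.get_image("scene");q=arm.get_image("wrist");save(q,"w5.png")
a=cv2.resize(p["frame"][150:290,250:400],(450,420),interpolation=cv2.INTER_CUBIC);b=cv2.resize(q["frame"],(350,262))
b=cv2.copyMakeBorder(b,0,158,0,0,cv2.BORDER_CONSTANT)
cv2.imwrite("pics/c5.png",cv2.cvtColor(cv2.hconcat([a,b]),cv2.COLOR_RGB2BGR))
k=np.array([.5874,.2011,.0725]);g=k+G[:,2]*.012
for w in(p,q):
  for d in arm.place_of("knob",w)[:1]: print(d["conf"],atz(w,d["centre"],.0725))
B=pose(G,g-G[:,2]*.09);plan(A,B,8);plan(B,pose(G,g),8)
```

```text
[0.6146 0.1932 0.1962]
0.97 [0.5809 0.1989 0.0725]
0.35 [0.658  0.3672 0.0725]
8 rows of [-1.06, -0.02, 0.29] [0.0002, 0.0217, -0.0003]
8 rows of [-0.0, 0.0, 1.13] [0.0, 0.0, -0.0]
```

View pics/c5.png

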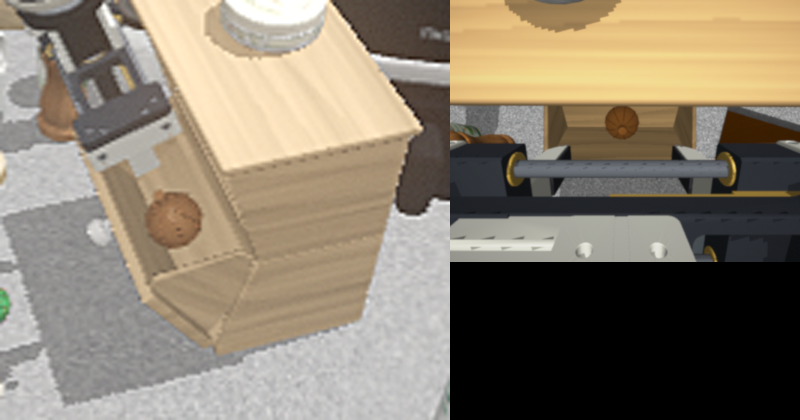

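The onion lies in the bin trough at (173,218), with the bin open and the knob at (98,232). Now I'll regrip the knob.

{"op": "carry_out", "data": {"claw": [9, 9, 9, 9, 9, 9, 9, 9, 9, 9], "delta_pos": [[-1.06, 0, 0.28], [-1.06, 0, 0.28], [-1.06, 0, 0.28], [-1.06, 0, 0.28], [-1.06, 0, 0.28], [-1.06, 0, 0.28], [-1.06, 0, 0.28], [-1.06, 0, 0.28], [0, 0, 0], [0, 0, 0]], "angular": [[0, 0.0217, 0], [0, 0.0217, 0], [0, 0.0217, 0], [0, 0.0217, 0], [0, 0.0217, 0], [0, 0.0217, 0], [0, 0.0217, 0], [0, 0.0217, 0], [0, 0, 0], [0, 0, 0]]}}

```text
clock: 27.0
position: [0.548, 0.2074, 0.1391]
ee_rot: [2.96, -0.33, 0.789]
force: [0.0, 0.9, 0.1]
width: 0.977
gripper_force: 0.0
```

Run:
```python
from h import *
A=cur();G=tool(30,-1);print(A[:3,3])
plan(A,pose(G,[.595,.1995,.0635]),8)
p=arm.get_image("wrist")
for d in arm.place_of("knob",p)[:2]: print(d["conf"],atz(p,d["centre"],.073))
```

```text
[0.54804067 0.20739206 0.13913577]
8 rows of [0.04, -0.03, 1.12] [0.0006, 0.0003, -0.0001]
```

{"op": "carry_out", "data": {"claw": [9, 9, 9, 9, 9, 9, 9, 9, 9, 2, 2, 2, 2, 2, 2, 2, 2, 2, 2, 2], "delta_pos": [[0.04, -0.03, 1.1], [0.04, -0.03, 1.1], [0.04, -0.03, 1.1], [0.04, -0.03, 1.1], [0.04, -0.03, 1.1], [0.04, -0.03, 1.1], [0.04, -0.03, 1.1], [0.04, -0.03, 1.1], [0, 0, 0.1], [0, 0, 0], [0, 0, 0], [0, 0, 0], [0, 0, 0], [0, 0, 0], [0, 0, 0], [0, 0, 0], [0, 0, 0], [0, 0, 0], [0, 0, 0], [0, 0, 0]], "angular": [[0, 0, 0], [0, 0, 0], [0, 0, 0], [0, 0, 0], [0, 0, 0], [0, 0, 0], [0, 0, 0], [0, 0, 0], [0, 0, 0], [0, 0, 0], [0, 0, 0], [0, 0, 0], [0, 0, 0], [0, 0, 0], [0, 0, 0], [0, 0, 0], [0, 0, 0], [0, 0, 0], [0, 0, 0], [0, 0, 0]], "force": 20}}

```text
clock: 29.1
position: [0.5945, 0.1996, 0.0638]
ee_rot: [2.961, -0.331, 0.79]
force: [0.8, 1.7, 0.2]
width: 0.281
gripper_force: 20.0
```

Run:
```python
from h import *
A=cur();G=A[:3,:3];s=arm.observe();print(s["width"],s["gripper_force"],s["force"],A[:3,3])
an=np.linspace(.865,.03,19);P=np.array([binpt(.0035,.0902,a) for a in an])
print(np.round(np.diff(P,axis=0)@G*100,2).tolist()); print(A[:3,3]+(P[-1]-P[0]))
an=[.03,-.01];P=np.array([binpt(.0035,.0902,a) for a in an]);print((P[1]-P[0])@G*100)
```

```text
0.2805109687347858 19.99990403652191 [0.81820822 1.69712533 0.18078152] [0.59452394 0.19963855 0.06377104]
[[0.4, -0.0, -0.12], [0.41, -0.0, -0.1], [0.41, -0.0, -0.08], [0.41, -0.0, -0.06], [0.42, -0.0, -0.04], [0.42, -0.0, -0.02], [0.42, -0.0, -0.0], [0.42, -0.0, 0.02], [0.42, -0.0, 0.04], [0.41, -0.0, 0.06], [0.41, -0.0, 0.08], [0.41, -0.0, 0.1], [0.4, -0.0, 0.11], [0.4, -0.0, 0.13], [0.39, -0.0, 0.15], [0.38, -0.0, 0.17], [0.37, -0.0, 0.19], [0.37, -0.0, 0.2]]
[0.66007957 0.18498513 0.09286427]
[ 0.30766478 -0.0011754   0.18893454]
```

{"op": "carry_out", "data": {"claw": [2, 2, 2, 2, 2, 2, 2, 2, 2, 2, 2, 2, 2, 2, 2, 2, 2, 2, 2, 2], "delta_pos": [[0.4, 0, -0.12], [0.41, 0, -0.1], [0.41, 0, -0.08], [0.41, 0, -0.06], [0.42, 0, -0.04], [0.42, 0, -0.02], [0.42, 0, 0], [0.42, 0, 0.02], [0.42, 0, 0.04], [0.41, 0, 0.06], [0.41, 0, 0.08], [0.41, 0, 0.1], [0.4, 0, 0.11], [0.4, 0, 0.13], [0.39, 0, 0.15], [0.38, 0, 0.17], [0.37, 0, 0.19], [0.37, 0, 0.2], [0, 0, 0], [0, 0, 0]], "angular": [[0, 0, 0], [0, 0, 0], [0, 0, 0], [0, 0, 0], [0, 0, 0], [0, 0, 0], [0, 0, 0], [0, 0, 0], [0, 0, 0], [0, 0, 0], [0, 0, 0], [0, 0, 0], [0, 0, 0], [0, 0, 0], [0, 0, 0], [0, 0, 0], [0, 0, 0], [0, 0, 0], [0, 0, 0], [0, 0, 0]]}}

```text
clock: 31.1
position: [0.6614, 0.1841, 0.0936]
ee_rot: [2.96, -0.333, 0.794]
force: [5.1, 1.7, -0.7]
width: 0.277
gripper_force: 20.0
```

{"op": "carry_out", "data": {"claw": [2, 2, 2, 2], "delta_pos": [[0.15, 0, 0.1], [0.15, 0, 0.1], [0, 0, 0], [0, 0, 0]], "angular": [[0, 0, 0], [0, 0, 0], [0, 0, 0], [0, 0, 0]]}}

```text
clock: 31.5
position: [0.6645, 0.1833, 0.0934]
ee_rot: [2.96, -0.333, 0.793]
force: [2.0, 1.5, 5.0]
width: 0.282
gripper_force: 20.0
```

{"op": "carry_out", "data": {"claw": [2, 2, 2, 2], "delta_pos": [[0.17, 0, 0.07], [0.17, 0, 0.07], [0, 0, 0], [0, 0, 0]], "angular": [[0, 0, 0], [0, 0, 0], [0, 0, 0], [0, 0, 0]]}}

```text
clock: 31.9
position: [0.6657, 0.1831, 0.0931]
ee_rot: [2.961, -0.331, 0.788]
force: [-12.4, 3.8, 15.8]
width: 0.279
gripper_force: 20.0
```

{"op": "carry_out", "data": {"claw": [2, 2, 2, 2], "delta_pos": [[0.17, 0, 0.08], [0.17, 0, 0.08], [0, 0, 0], [0, 0, 0]], "angular": [[0, 0, 0], [0, 0, 0], [0, 0, 0], [0, 0, 0]]}}

```text
clock: 32.3
position: [0.668, 0.1826, 0.0925]
ee_rot: [2.962, -0.33, 0.784]
force: [-17.4, 5.4, 14.9]
width: 0.283
gripper_force: 20.0
```

{"op": "carry_out", "data": {"claw": [6, 6, 6, 6, 6, 9, 9, 9, 9, 9, 9, 9, 9, 9], "delta_pos": [[0, 0, 0], [0, 0, 0], [0, 0, 0], [0, 0, 0], [0, 0, 0], [-0.2, 0, -1], [0, 0, -1], [0, 0, -2], [0, 0, -2], [0, 0, -2], [0, 0, -2], [0, 0, -2], [0, 0, -1], [0, 0, 0]], "angular": [[0, 0, 0], [0, 0, 0], [0, 0, 0], [0, 0, 0], [0, 0, 0], [0, 0, 0], [0, 0, 0], [0, 0, 0], [0, 0, 0], [0, 0, 0], [0, 0, 0], [0, 0, 0], [0, 0, 0], [0, 0, 0]]}}

```text
clock: 33.7
position: [0.6058, 0.1975, 0.2065]
ee_rot: [2.962, -0.332, 0.792]
force: [0.3, 0.3, 0.4]
width: 0.981
gripper_force: 0.0
```

Run:
```python
from h import *
np.set_printoptions(precision=4,suppress=True)
A=cur();print(A[:3,3])
I={n:arm.get_image(n) for n in("scene","top","wrist")}
for n,p in I.items():
  for d in arm.place_of("knob",p)[:1]: print(n,d["conf"],np.array(d["centre"])*[560,420],atz(p,d["centre"],.1022))
print(binpt(.0035,.0902,0))
a=cv2.resize(I["scene"]["frame"][125:275,285:385],(340,510),interpolation=cv2.INTER_CUBIC);b=cv2.resize(I["wrist"]["frame"],(450,338))
b=cv2.copyMakeBorder(b,0,172,0,0,cv2.BORDER_CONSTANT)
cv2.imwrite("pics/c6.png",cv2.cvtColor(cv2.hconcat([a,b]),cv2.COLOR_RGB2BGR))
```

```text
[0.6058 0.1975 0.2065]
scene 0.6 [304.696 216.72 ] [0.6488 0.1823 0.1022]
top 0.68 [289.016 179.718] [0.6611 0.1945 0.1022]
wrist 0.82 [276.808 206.892] [0.6569 0.181  0.1022]
[0.6582 0.1825 0.1022]
```

View pics/c6.png

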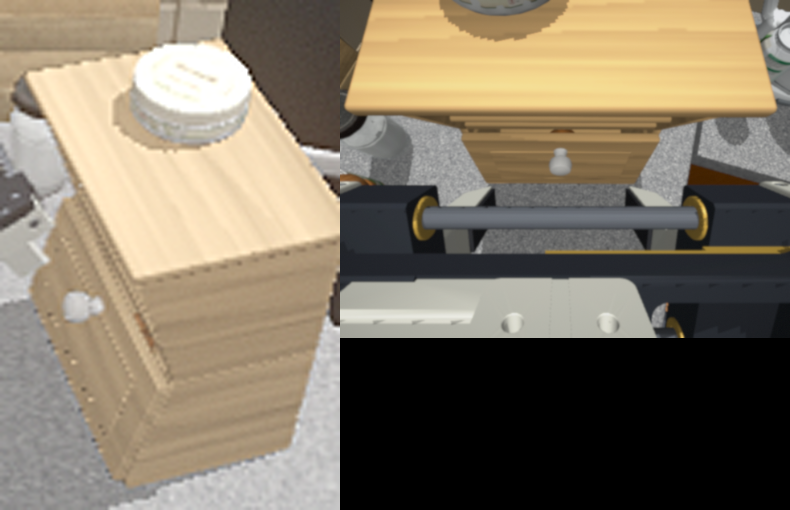

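The bin now looks shut: the knob has moved to scene (77,306) and wrist (560,163), and a bit of onion shows through the gap at (145,325). I'll triangulate the knob to check the angle.

Run:
```python
from h import *
np.set_printoptions(precision=4,suppress=True)
W,S,T=[arm.get_image(n) for n in("wrist","scene","top")]
def blob(p,c,r=14):
    f=p["frame"].astype(int);x,y=map(int,c);w=f[y-r:y+r,x-r:x+r];m=((w.max(2)-w.min(2)<35)&(w.min(2)>120)).astype(np.uint8)
    n,l,st,ce=cv2.connectedComponentsWithStats(m);i=1+np.argmin([np.hypot(*(ce[k]-r)) for k in range(1,n)]);print(st[i],ce[i]+[x-r,y-r]);return (ce[i]+[x-r+.5,y-r+.5])/[560,420]
s=[307.6/560,215/420];w=[273.8/560,202.8/420]
print(tri((S,s),(W,w)));blob(W,(274,203),20)
print(atz(W,w,.1022),binpt(.0035,.0902,0),binpt(.0035,.0902,.035))
```

```text
(array([0.6597, 0.1826, 0.1037]), [np.float64(0.00110505676254881), np.float64(0.0011050567625485392)])
[  6   1  26  33 647] [272.8702 201.5672]
[0.6612 0.1822 0.1022] [0.6582 0.1825 0.1022] [0.6551 0.1832 0.1023]
```

```bash
python3 -c "
from cell import arm
print(arm.sign_off())"
```

```text
the job is handed in; nothing more can be done
None
```

I put the onion in the bin, shut the bin again and handed the job in at about 34 s; the judge gave no verdict. By my measurements the bin is fully shut and the onion was resting in its trough before I closed it. Nothing else on the worktop was touched as far as I could tell, though I did not re-measure it.

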